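# Lock the sliding bookend in front of the box sets

## Robot

A 6-joint arm with a two-finger parallel gripper is mounted at the origin on the work surface. World frame = base frame: x ahead of the robot, y to its left, z up, the work surface at z = 0. Lengths are in mm, angles in rad, forces in N, time in s.
With the tool pointing down it reaches from about 275 to 1000 mm from the base axis. Payload 8.4 kg.
Tool frame: the origin (TCP) lies at the very end of the fingers, on their centre line; the grasp point (between the pads) lies 19 mm behind it; z points along the fingers, y is the direction in which the jaws open and shut (so a half turn about z gives the same grasp; the last joint's range is limited). The gripper opens to 85 mm and grips with 20 to 120 N. Pads are 22 mm wide; open, the fingers measure 114 mm over their backs; the gripper's body (76 mm by 85 mm) begins 54 mm behind the grasp point. The pads swing forward as they close: fully open they stand 13 mm farther back than shut.
Start: joints at [-1.339, 0.353, 1.633, -0, 1.155, -0.002], TCP at [144.796, -607.998, 192.081] pointing down, gripper open.
Joint ranges: [-2.63, 2.63], [-0.92, 2.1], [0.06, 2.66], [-1.3, 4.44], [0, 2.69], [-3.02, 3.02]. Speed limits (rad/s): [2.22, 2.22, 2.79, 3.14, 3.14, 3.14].

## Interface

Orientations are given as [roll, pitch, yaw] about the fixed x, y, z axes, in that order (R = Rz(yaw) Ry(pitch) Rx(roll)).
In Python, from rig import r gives the robot as it stands.
- The arm moves only by the tool move_arm, never from a script. Its argument "increments" is a list of rows, each an object of numbers: "tx", "ty", "tz": the shift along the tool's x, y, z in cm; "rx", "ry", "rz": the turn, a rotation vector about the tool's x, y, z in degrees; "gripper": the gripper's target within -1 to 1 (fully open at 1, half-way at 0, shut at -1). A call has 1 to 12 rows; each row shifts and turns the commanded pose from where the row before left it, along the tool's axes as they then stand; what a row does not reach is not made up. A row lasts 1/10 s, in which the tool goes at most 50 mm and 8.59 degrees, less where a joint would pass 70% of its speed; a pose out of reach is approached as far as the arm can. A call is refused whole if a number of a shift passes 5 or a number of a turn 8.59, either way. A call with a gripper value outside its range is refused whole. The fingers move at their own pace and stop on an object; "squeeze" is the grip in N (left out, the last holds). Time passes only in rows, so rows that do not move let the fingers close. It gives the time, the measured TCP pose, the force and the opening at its end, in the units of the state.
- r.sense(): the state, without advancing time (a new reading comes with each control period).
- r.grab_frame(name): name is "side" or "top" or "wrist"; returns (picture, depth): 480x640x3 uint8, red, green, blue; 480x640 float32, mm along the optical axis (not along the pixel's ray), 0 where there is no reading.
- r.camera_model(name): a dict with "fx", "fy", "cx", "cy" (pixels), "k1" (the pictures are not rectified: a ray, as slopes to the right and down, at radius r is drawn at 1 + k1 r^2 times it, then the intrinsics apply), "R" (3x3) and "t" (3): a world point X has camera coordinates R X + t; the wrist camera has in their place "hand_eye" (4x4, takes a point from camera to tool coordinates, whose origin is the TCP and whose axes are the flange's). Camera axes: x right, y down, z forward; pixel columns grow to the right and rows downward; lengths in mm; the calibration is good to about 2 mm. A picture is of the moment at which its call begins: read the wrist's pose just before it. camera_model takes no time and is no camera call.
- r.sign_off(): hands the job in, once; it reports no verdict.
Trained networks look in the newest picture that a camera, given by its name, has taken for a name from the list of things; names that differ only in an ending like _2 or _b are one class to them, and where a whole thing is asked for, a point or a joint stands for the part that bears it (a point fixed in the world has none). Each returns a list of dicts, best first, with "confidence" (0 to 1); they miss things now and then, are a little off and sometimes report something else, mostly with a low value. They report only what shows in the picture. A call takes as long as a camera call.
- r.cut_out(query, camera): "mask" (480x640 bool, what is visible of it) and "bbox" ([left, top, right, bottom] in pixels, round what is visible of it).
- r.place_of(query, camera): "location" ([row, column] in pixels: a listed point, or the origin of a listed thing).
The state is a dict: "clock": time; "qpos": joint angles; "qvel": joint speeds; "joint_efforts": joint torques, N m; "eef_pos": TCP position; "tcp_rot": TCP orientation; "contact_force": force on the tool from outside, world axes, zero at the start; "wrist_torque": the same for the moment, N m; "opening": opening from 0.0 (shut) to 1.0 (fully open).
Only numpy, scipy, OpenCV 4.12 (cv2) and the standard library are available. Lean on these libraries where they do the work, as an engineer would, in place of code of your own. Each camera call takes 0.05 s, during which the arm holds its last target. There are 200 camera calls.

## Task

With a fingertip, press down the spring catch in the floor of the display rail and, keeping it down, push the sliding bookend along the rail towards the standing box sets until its rear crossbar has passed right over the catch's teeth; then let go so that the catch springs up behind the crossbar. Only push the bookend, do not lift it, and leave the box sets standing and the mug, tape roll and marker where they are.

Things in the scene. Friction and masses are not known exactly. Their poses are not given: they have to be found in the camera images.
- rail: Fixed plywood rail with a flat floor. Origin on the table, on the centre line, below the rear faces of the catch's teeth; +y along the rail towards the box sets (the way to slide), x across, z up. Floor top z = 10, y -160 to 276 mm. Guide wall on each side, inner faces x = +-63.5, top z = 30. End plate 135 high at y = 268 behind the box sets.
- catch (a joint): Press depth of the spring catch, m: 0 up, 0.012 fully down. A flat steel strip with two teeth, set in the rail floor; goes straight down wherever it is pressed and springs up when released (1.2 N to start, 3 N at the bottom). Up, its teeth block the bookend's crossbar; pressed more than 8 mm, they clear it.
- catch_pad (a point): Point on the strip's flat top, at rail x = 0, y = 0; moves with the catch (rail z = 24 up, 12 fully down). Strip: rail x -40 to 40, y -125 to 50. Between the teeth a free lane 56 mm wide runs its whole length, where a fingertip can press the strip and slide along it, past the teeth.
- catch_tooth (a point): Middle of the top of the catch's tooth at +x (rail x = 34, y = 5, z = 36 up, 24 fully down); moves with the catch. Its twin is at x = -34. Each is a square block 12 (x) by 10 (y) mm, y = 0 to 10, standing 12 mm above the strip.
- bookend: Loose grey steel bookend, 0.8 kg, on two runners (12 wide, 18 high, 127 long, at x = +-56) between the guide walls. Origin at the runners' underside, below the rear crossbar's middle; axes as the rail's. Open between the runners; upright plate at y = 117 to 121, z 18 to 112. Starts with its origin at rail y -62 to -22; the upright meets the box sets at about 47.
- bookend_bar (a point): Centre of the rear face of the bookend's crossbar, where it can be pushed (bookend y = -6, z = 32). Crossbar: bookend x -62 to 62, y -6 to 6, z 18 to 46, so its underside is at rail z = 28, above the strip. It is past the teeth when this point is beyond rail y = 10.
- boxset0: Pink standing box set, 122 x 32 x 140 high, 0.3 kg, loose, on the rail floor in a row against the end plate; the row's near face is at rail y = 168. Origin under its centre, z up. To be left standing.
- boxset1: Pink standing box set, 122 x 32 x 140 high, 0.3 kg, loose, on the rail floor in a row against the end plate; the row's near face is at rail y = 168. Origin under its centre, z up. To be left standing.
- boxset2: Pink standing box set, 122 x 32 x 140 high, 0.3 kg, loose, on the rail floor in a row against the end plate; the row's near face is at rail y = 168. Origin under its centre, z up. To be left standing.
- mug: White mug, radius 40, height 92, on the table beside the rail; origin under its centre. Leave alone.
- tape: Roll of packing tape lying flat, outer radius 48, height 48, on the table beside the rail; origin under its centre. Leave alone.
- marker: Marker pen lying on the table beside the rail, 16 x 135 x 14, long axis y; origin under its centre. Leave alone.

How it is judged (in metres and radians):
On the way, in this order (a step that is already met when the one before it is completed fails the run):
1. the catch is pressed down (over 8.5 mm) while the crossbar is still before the teeth (value of joint catch above 0.0085 m and y of bookend in the frame of rail below -0.005 m), for 0.1 s.
2. the crossbar is above the teeth with the catch held down (value of joint catch above 0.007 m and y of bookend in the frame of rail between 0 and 0.015 m), for 0.05 s.
At the end, for the whole second after the job is handed in: The crossbar's middle lies more than 15.5 mm beyond the teeth's rear faces (all of it past the teeth), the catch is up again (within 2 mm), the bookend rests flat on the rail floor (within 3 mm, 0.05 rad) and still, and the box sets stand (within 0.15 rad) (y of bookend in the frame of rail above 0.0155 m and value of joint catch below 0.002 m and z of bookend in the frame of rail below 0.013 m and angle between bookend's own z axis and vertical below 0.05 rad and linear speed of bookend below 0.01 m/s and angle between each of boxset0, boxset1, boxset2's own z axis and vertical below 0.15 rad); the robot touches nothing.
It fails at once if the bookend is lifted or tipped (z of bookend in the frame of rail above 0.018 m or angle between bookend's own z axis and vertical above 0.12 rad).
It fails at once if a box set is lifted, tipped or shifted (angle between any of boxset0, boxset1, boxset2's own z axis and vertical above 0.25 rad or distance of any of boxset0, boxset1, boxset2 from where it was at the start of the episode above 0.02 m).
It fails at once if the mug, tape roll or marker is moved more than 20 mm (distance of any of mug, tape, marker from where it was at the start of the episode above 0.02 m).
It also fails if it takes over 38 s, if anything falls off the work surface, if the arm or the gripper's body presses on something with over 40 N, if the wrist force passes 120 N, or if a joint passes its speed limit or range.

## Working session

There is one attempt and no reset: what is moved stays moved. The work goes in short steps, Python scripts to look and compute and a tool call to move; the robot and the scene stay as the last step left them, time stands still between calls to the robot, and variables do not carry over. Pictures are saved under pics/ and viewed, about 8 in all and at most 12, crops included, and the job is handed in when it is done.

Besides the shell and the picture viewer there is one more tool, called after "Call:" in YAML: its name, and indented under it one key for each argument. move_arm: Moves the arm, as the interface text tells. Its arguments: {"type":"object","properties":{"increments":{"type":"array","items":{"type":"object","properties":{"tx":{"type":"number"},"ty":{"type":"number"},"tz":{"type":"number"},"rx":{"type":"number"},"ry":{"type":"number"},"rz":{"type":"number"},"gripper":{"type":"number"}}}},"squeeze":{"type":"number"}},"required":["increments"]}

```bash
ls; mkdir -p pics; cat > h.py <<'E'
import numpy as np, cv2
from rig import r
from scipy.spatial.transform import Rotation as Ro
def cam(n,s=None):
    m=r.camera_model(n)
    if 'R' in m: return m,np.array(m['R']),np.array(m['t'])
    H=np.array(m['hand_eye']); T=np.eye(4); T[:3,:3]=Ro.from_euler('xyz',s['tcp_rot']).as_matrix(); T[:3,3]=s['eef_pos']
    W=np.linalg.inv(T@H); return m,W[:3,:3],W[:3,3]
def ray(n,row,col,s=None):
    m,R,t=cam(n,s); d=np.array([(col-m['cx'])/m['fx'],(row-m['cy'])/m['fy']]); u=d.copy()
    for _ in range(10): u=d/(1+m['k1']*(u@u))
    return -R.T@t, R.T@np.array([u[0],u[1],1.])
def at_depth(n,row,col,D,s=None):
    o,d=ray(n,row,col,s); return o+d*D
def at_z(n,row,col,z,s=None):
    o,d=ray(n,row,col,s); return o+d*(z-o[2])/d[2]
def proj(n,X,s=None):
    m,R,t=cam(n,s); c=R@np.asarray(X)+t; u=c[:2]/c[2]; u=u*(1+m['k1']*(u@u)); return u[0]*m['fx']+m['cx'],u[1]*m['fy']+m['cy']
E
python3 - <<'E'
from h import *
s=r.sense(); print(s)
for n in ['side','top']:
    p,d=r.grab_frame(n); cv2.imwrite(f'pics/{n}0.png',p[:,:,::-1]); np.save(f'{n}0.npy',d)
    for q in ['rail','catch_pad','catch_tooth','bookend','bookend_bar','boxset0','mug','tape','marker']:
        for L in r.place_of(q,n)[:3]:
            rr,c=L['location']; D=d[min(479,int(rr)),min(639,int(c))]
            print(n,q,round(L['confidence'],2),np.round([rr,c]),np.round(at_depth(n,rr,c,D)))
E
```

```text
pics
{'clock': 0.0, 'qpos': array([-1.33941138e+00,  3.53627755e-01,  1.63411041e+00, -1.28519474e-05,
        1.15519429e+00, -2.39496188e-03]), 'qvel': array([-0.00141277, -0.00074648,  0.00018742, -0.00043652, -0.00113163,
        0.0007898 ]), 'joint_efforts': array([ 1.21343917e-03, -6.05239105e+01, -3.42070019e+01, -3.38139364e-05,
        9.41048143e-03, -1.53226040e-05]), 'eef_pos': array([ 144.66659795, -607.50118154,  191.38459864]), 'tcp_rot': array([-3.14025283e+00,  8.54214025e-06,  2.33785113e-01]), 'contact_force': array([-0.35237321,  0.51148934,  0.40655994]), 'wrist_torque': array([-0.01603782,  0.0069055 ,  0.02266176]), 'opening': 1.0024480851153037}
side rail 0.72 [227. 273.] [565. -85.  23.]
side catch_pad 0.83 [220. 279.] [545. -87.  23.]
side catch_tooth 0.86 [224. 263.] [579. -92.  34.]
side bookend 0.73 [216. 263.] [ 551. -117.   21.]
side bookend_bar 0.65 [203. 259.] [ 560. -118.   53.]
side boxset0 0.83 [274. 363.] [616. 121.  84.]
side boxset0 0.7 [298. 402.] [608. 179.  68.]
side mug 0.92 [249. 152.] [ 728. -192.   34.]
side tape 0.65 [276. 364.] [615. 121.  80.]
side marker 0.67 [181. 294.] [ 420. -156.   -4.]
top rail 0.91 [266. 397.] [546. -91.  22.]
top catch_pad 0.96 [265. 399.] [547. -95.  23.]
top catch_tooth 0.71 [243. 394.] [584. -87.  25.]
top catch_tooth 0.57 [344. 435.] [ 411. -154.   13.]
top bookend 0.82 [264. 413.] [ 546. -116.   43.]
top bookend_bar 0.82 [262. 425.] [ 552. -139.   24.]
top boxset0 0.79 [260. 274.] [545. 106. 143.]
top boxset0 0.76 [263. 295.] [540.  75. 149.]
top boxset0 0.57 [265. 256.] [538. 132. 148.]
top mug 0.82 [180. 464.] [ 678. -197.   92.]
top marker 0.64 [339. 435.] [ 418. -154.   13.]
```

```bash
python3 - <<'E'
import cv2
a=cv2.imread('pics/side0.png');b=cv2.imread('pics/top0.png')
cv2.imwrite('pics/t1.png',cv2.resize(b[130:400,220:560],None,fx=2.2,fy=2.2,interpolation=2))
cv2.imwrite('pics/s1.png',a)
E
```

```text
(no output)
```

View pics/t1.png

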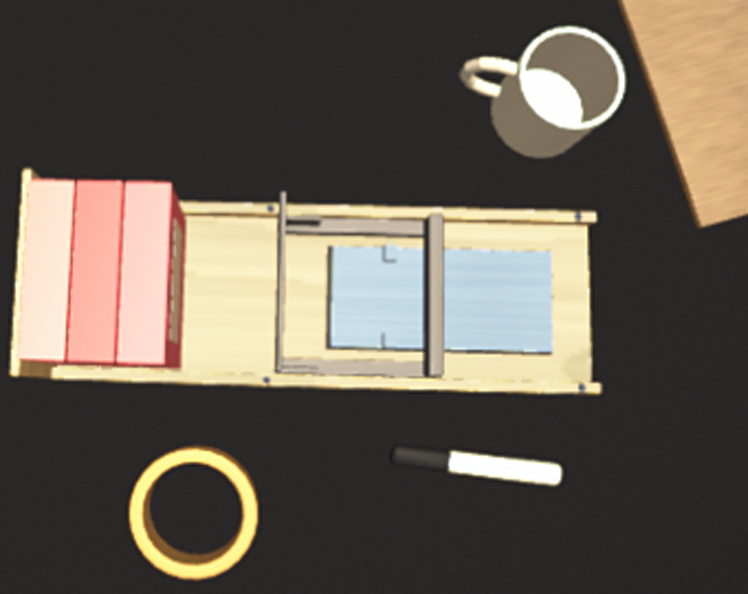

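View pics/s1.png

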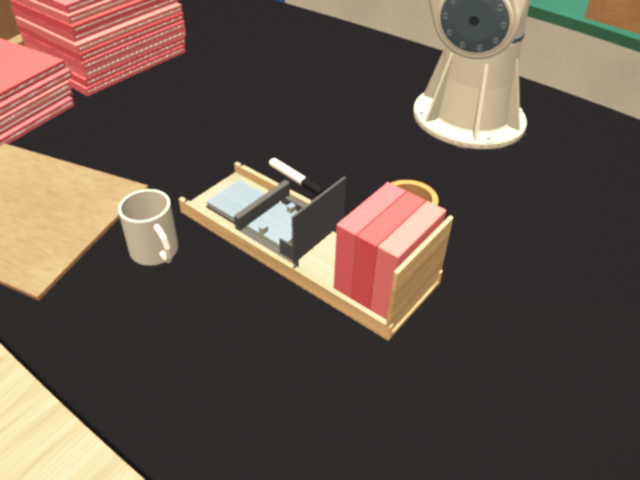

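The top view (a 2.2x crop) shows the rail running along image −x. The crossbar is at crop column ~435 and the teeth at ~388. The strip spans columns 329–551, and the box sets are at the left. The side view agrees. The tool will go down between the crossbar and the strip's rear end. Next I'll measure the rail's yaw and origin from the blue strip.

```bash
python3 - <<'E'
from h import *
im=cv2.imread('pics/top0.png').astype(int); m=((im[:,:,0]-im[:,:,2])>15)&(im[:,:,0]>120)
m[:200]=0;m[310:]=0;m[:,:350]=0;m[:,500:]=0
m=cv2.morphologyEx(m.astype(np.uint8),cv2.MORPH_OPEN,np.ones((3,3)))
ys,xs=np.nonzero(m); print(xs.min(),xs.max(),ys.min(),ys.max(),len(xs))
P=np.array([at_z('top',a,b,24)[:2] for a,b in zip(ys,xs)],np.float32)
c,wh,ang=cv2.minAreaRect(P); print(c,wh,ang); print(cv2.boxPoints((c,wh,ang)))
d=np.load('top0.npy')
# strip centre is rail y=-37.5
bx=cv2.boxPoints((c,wh,ang)); e=[bx[1]-bx[0],bx[2]-bx[1]]; L=max(e,key=np.linalg.norm); L=L/np.linalg.norm(L); L*=np.sign(L[1])
o=np.array(c)+37.5*L; ex=np.array([L[1],-L[0]]); print('rail origin',o,'yaw',np.arctan2(-L[0],L[1]))
def rail(p): q=np.asarray(p)[:2]-o; return np.round([q@ex,q@L,p[2]],1)
for n in ['top']:
    for k in ['bookend_bar']:
        for l in r.place_of(k,n)[:2]: print(k,rail(at_z(n,*l['location'],42)))
# crossbar top: from depth at z~56
H=[]
for v in range(215,320):
    for u in range(340,470):
        if d[v,u]>0:
            X=at_depth('top',v,u,d[v,u]); q=rail(X)
            if 48<X[2]<66 and abs(q[0])<55 : H.append(q)
H=np.array(H); print(len(H),H[H[:,1]<30].min(0) if len(H) else 0,np.percentile(H[H[:,1]<20],[5,50,95],axis=0))
Z=[at_depth('top',a,b,d[a,b])[2] for a,b in zip(ys,xs) if d[a,b]>0]; print('strip z',np.median(Z))
for n in ['mug','tape','marker']: 
    for x in r.cut_out(n,'top')[:1]: print(n,x['confidence'],x['bbox'])
E
```

```text
370 470 242 289 4031Traceback (most recent call last):
  File "<stdin>", line 6, in <module>
  File "h.py", line 16, in at_z
    o,d=ray(n,row,col,s); return o+d*(z-o[2])/d[2]
        ~~~^^^^^^^^^^^^^
  File "h.py", line 10, in ray
    m,R,t=cam(n,s); d=np.array([(col-m['cx'])/m['fx'],(row-m['cy'])/m['fy']]); u=d.copy()
          ~~~^^^^^
  File "h.py", line 5, in cam
    m=r.camera_model(n)
ValueError: time passes only in moves, steps and waits
```

```bash
sed -i 's/^def cam/from functools import lru_cache\n@lru_cache(None)\ndef CM(n): return r.camera_model(n)\ndef cam/; s/m=r.camera_model(n)/m=CM(n)/' h.py; python3 - <<'E'
from h import *
im=cv2.imread('pics/top0.png').astype(int); m=((im[:,:,0]-im[:,:,2])>15)&(im[:,:,0]>120)
m[:200]=0;m[310:]=0;m[:,:350]=0;m[:,500:]=0
m=cv2.morphologyEx(m.astype(np.uint8),cv2.MORPH_OPEN,np.ones((3,3)))
ys,xs=np.nonzero(m)
P=np.array([at_z('top',a,b,24)[:2] for a,b in zip(ys,xs)],np.float32)
c,wh,ang=cv2.minAreaRect(P); print(c,wh,ang)
d=np.load('top0.npy')
bx=cv2.boxPoints((c,wh,ang)); e=[bx[1]-bx[0],bx[2]-bx[1]]; L=max(e,key=np.linalg.norm); L=L/np.linalg.norm(L); L*=np.sign(L[1])
o=np.array(c)+37.5*L; ex=np.array([L[1],-L[0]]); print('rail origin',o,'yaw',np.arctan2(-L[0],L[1]))
def rail(p): q=np.asarray(p)[:2]-o; return np.round([q@ex,q@L,p[2]],1)
H=[]
for v in range(215,320):
    for u in range(340,470):
        if d[v,u]>0:
            X=at_depth('top',v,u,d[v,u]); q=rail(X)
            if 48<X[2]<66 and abs(q[0])<55 : H.append(q)
H=np.array(H); print(len(H),np.percentile(H[H[:,1]<20],[2,50,98],axis=0))
Z=[at_depth('top',a,b,d[a,b])[2] for a,b in zip(ys,xs) if d[a,b]>0]; print('strip z',np.median(Z))
print('clock',r.sense()['clock'])
E
```

```text
(545.262939453125, -131.31312561035156) (173.4240264892578, 80.01819610595703) 87.34387969970703
rail origin [547.0007484  -93.85341644] yaw -0.046358176
552 [[-52.154 -33.     51.784]
 [ -0.75  -26.75   55.5  ]
 [ 52.954 -21.046  57.754]]
strip z 23.70741280054898
clock 1.0
```

Call:
move_arm:
  increments:
    - {"tx": 4, "ty": -2.83, "gripper": -1}
    - {"tx": 4, "ty": -2.83, "gripper": -1}
    - {"tx": 4, "ty": -2.83, "gripper": -1}
    - {"tx": 4, "ty": -2.83, "gripper": -1}
    - {"tx": 4, "ty": -2.83, "gripper": -1}
    - {"tx": 4, "ty": -2.83, "gripper": -1}
    - {"tx": 4, "ty": -2.83, "gripper": -1}
    - {"tx": 4, "ty": -2.83, "gripper": -1}
    - {"tx": 4, "ty": -2.83, "gripper": -1}
    - {"tx": 4, "ty": -2.83, "gripper": -1}
    - {"tx": 4, "ty": -2.83, "gripper": -1}
    - {"tx": 4, "ty": -2.83, "gripper": -1}

```text
invalid input
```

Call:
move_arm:
  increments:
    - {"rz": -8.2}
    - {"rz": -8.2}
    - {"rz": -8.2}
    - {"rz": -8.2}
    - {"rz": -8.2}
    - {"rz": -8.2}
    - {"rz": -8.2}
    - {"rz": -8.2}
    - {"rz": -8.2}
    - {}

```text
invalid input
```

Call:
move_arm:
  increments:
    - {"tx": 4.0, "ty": -2.83, "tz": 0.0, "rx": 0.0, "ry": 0.0, "rz": 0.0, "gripper": -1.0}
  squeeze: 20

```text
clock: 1.1
eef_pos: [175.3, -574.2, 192.2]
tcp_rot: [3.139, 0.001, 0.23]
contact_force: [1.4, -1.0, -0.8]
opening: 0.858
```

Call:
move_arm:
  increments:
    - {"tx": 4, "ty": -2.83, "tz": 0, "rx": 0, "ry": 0, "rz": 0, "gripper": -1}
    - {"tx": 4, "ty": -2.83, "tz": 0, "rx": 0, "ry": 0, "rz": 0, "gripper": -1}
    - {"tx": 4, "ty": -2.83, "tz": 0, "rx": 0, "ry": 0, "rz": 0, "gripper": -1}
    - {"tx": 4, "ty": -2.83, "tz": 0, "rx": 0, "ry": 0, "rz": 0, "gripper": -1}
    - {"tx": 4, "ty": -2.83, "tz": 0, "rx": 0, "ry": 0, "rz": 0, "gripper": -1}
    - {"tx": 4, "ty": -2.83, "tz": 0, "rx": 0, "ry": 0, "rz": 0, "gripper": -1}
    - {"tx": 4, "ty": -2.83, "tz": 0, "rx": 0, "ry": 0, "rz": 0, "gripper": -1}
    - {"tx": 4, "ty": -2.83, "tz": 0, "rx": 0, "ry": 0, "rz": 0, "gripper": -1}
    - {"tx": 4, "ty": -2.83, "tz": 0, "rx": 0, "ry": 0, "rz": 0, "gripper": -1}
    - {"tx": 4, "ty": -2.83, "tz": 0, "rx": 0, "ry": 0, "rz": 0, "gripper": -1}
    - {"tx": 4, "ty": -2.83, "tz": 0, "rx": 0, "ry": 0, "rz": 0, "gripper": -1}
  squeeze: 20

```text
clock: 2.2
eef_pos: [534.3, -164.7, 192.4]
tcp_rot: [3.141, -0.001, 0.234]
contact_force: [0.4, -1.4, 0.4]
opening: 0.002
```

Call:
move_arm:
  increments:
    - {"tx": 0, "ty": 0, "tz": 0, "rx": 0, "ry": 0, "rz": -8.2, "gripper": -1}
    - {"tx": 0, "ty": 0, "tz": 0, "rx": 0, "ry": 0, "rz": -8.2, "gripper": -1}
    - {"tx": 0, "ty": 0, "tz": 0, "rx": 0, "ry": 0, "rz": -8.2, "gripper": -1}
    - {"tx": 0, "ty": 0, "tz": 0, "rx": 0, "ry": 0, "rz": -8.2, "gripper": -1}
    - {"tx": 0, "ty": 0, "tz": 0, "rx": 0, "ry": 0, "rz": -8.2, "gripper": -1}
    - {"tx": 0, "ty": 0, "tz": 0, "rx": 0, "ry": 0, "rz": -8.2, "gripper": -1}
    - {"tx": 0, "ty": 0, "tz": 0, "rx": 0, "ry": 0, "rz": -8.2, "gripper": -1}
    - {"tx": 0, "ty": 0, "tz": 0, "rx": 0, "ry": 0, "rz": -8.2, "gripper": -1}
    - {"tx": 0, "ty": 0, "tz": 0, "rx": 0, "ry": 0, "rz": -8.2, "gripper": -1}
    - {"tx": 0, "ty": 0, "tz": 0, "rx": 0, "ry": 0, "rz": 0, "gripper": -1}
  squeeze: 20

```text
clock: 3.2
eef_pos: [533.1, -166.4, 192.1]
tcp_rot: [3.142, -0.0, 1.524]
contact_force: [0.1, -0.3, -0.1]
opening: 0.002
```

Call:
move_arm:
  increments:
    - {"tx": 0.65, "ty": 0.5, "tz": 2.5, "rx": 0, "ry": 0, "rz": 0, "gripper": -1}
    - {"tx": 0.65, "ty": 0.55, "tz": 2.5, "rx": 0, "ry": 0, "rz": 0, "gripper": -1}
    - {"tx": 0, "ty": 0, "tz": 2.5, "rx": 0, "ry": 0, "rz": 0, "gripper": -1}
    - {"tx": 0, "ty": 0, "tz": 0, "rx": 0, "ry": 0, "rz": 0, "gripper": -1}
    - {"tx": 0, "ty": 0, "tz": 0, "rx": 0, "ry": 0, "rz": 0, "gripper": -1}
  squeeze: 20

```text
clock: 3.7
eef_pos: [544.1, -154.0, 117.3]
tcp_rot: [-3.141, -0.0, 1.519]
contact_force: [0.1, -0.4, 0.5]
opening: -0.0
```

```bash
python3 - <<'E'
from h import *
o=np.array([547.,-93.9]); L=np.array([.0464,.9989]); ex=np.array([L[1],-L[0]])
def rail(p): q=np.asarray(p)[:2]-o; return np.round([q@ex,q@L,p[2]],1)
s=r.sense(); print(s['eef_pos'],rail(s['eef_pos']))
p,d=r.grab_frame('wrist'); cv2.imwrite('pics/w1.png',p[:,:,::-1])
for q,z in [('catch_pad',24),('catch_tooth',36),('bookend_bar',42)]:
    for l in r.place_of(q,'wrist')[:2]:
        a,b=l['location']; print(q,round(l['confidence'],2),np.round([a,b]),rail(at_z('wrist',a,b,z,s)),rail(at_depth('wrist',a,b,d[int(a),int(b)],s)))
T=s['eef_pos'].copy(); T[2]=24; print('tip proj on strip',proj('wrist',T,s))
E
```

```text
[ 544.10396138 -153.98335992  117.31617834] [-1.000e-01 -6.020e+01  1.173e+02]
catch_pad 0.7 [159. 321.] [-0.7 -1.4 24. ] [-0.7 -1.4 23.5]
catch_tooth 0.61 [149. 369.] [33.7  6.3 36. ] [33.9  6.2 34.1]
bookend_bar 0.93 [203. 321.] [ -0.7 -31.2  42. ] [ -0.7 -28.8  53.9]
bookend_bar 0.42 [156. 321.] [-0.7  1.9 42. ] [-0.7  0.4 22.4]
tip proj on strip (np.float64(321.79606452215285), np.float64(233.5429634742004))
```

View pics/w1.png

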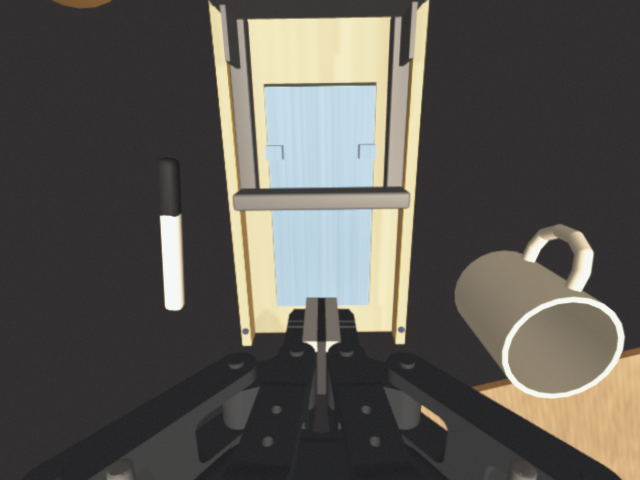

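The wrist view shows the crossbar at row ~200, columns 235–408, and the teeth at (152, 275) and (152, 367). The closed fingertips are behind the bar on the centre line, and the detections match the rail frame within 2 mm. I'll go down now.

Call:
move_arm:
  increments:
    - {"tx": 0, "ty": 0, "tz": 3, "rx": 0, "ry": 0, "rz": 0, "gripper": -1}
    - {"tx": 0, "ty": 0, "tz": 3, "rx": 0, "ry": 0, "rz": 0, "gripper": -1}
    - {"tx": 0, "ty": 0, "tz": 2.7, "rx": 0, "ry": 0, "rz": 0, "gripper": -1}
    - {"tx": 0, "ty": 0, "tz": 0, "rx": 0, "ry": 0, "rz": 0, "gripper": -1}
    - {"tx": 0, "ty": 0, "tz": 0, "rx": 0, "ry": 0, "rz": 0, "gripper": -1}
  squeeze: 20

```text
clock: 4.4
eef_pos: [544.6, -154.1, 30.9]
tcp_rot: [3.141, 0.0, 1.521]
contact_force: [-0.2, -0.1, 0.7]
opening: -0.001
```

Call:
move_arm:
  increments:
    - {"tx": 0, "ty": 0, "tz": 0.4, "rx": 0, "ry": 0, "rz": 0, "gripper": -1}
    - {"tx": 0, "ty": 0, "tz": 0.4, "rx": 0, "ry": 0, "rz": 0, "gripper": -1}
    - {"tx": 0, "ty": 0, "tz": 0.4, "rx": 0, "ry": 0, "rz": 0, "gripper": -1}
    - {"tx": 0, "ty": 0, "tz": 0.3, "rx": 0, "ry": 0, "rz": 0, "gripper": -1}
    - {"tx": 0, "ty": 0, "tz": 0, "rx": 0, "ry": 0, "rz": 0, "gripper": -1}
    - {"tx": 0, "ty": 0, "tz": 0, "rx": 0, "ry": 0, "rz": 0, "gripper": -1}
  squeeze: 20

```text
clock: 5.0
eef_pos: [544.1, -154.0, 15.1]
tcp_rot: [-3.141, -0.0, 1.522]
contact_force: [0.7, -0.4, 0.9]
opening: 0.003
```

Call:
move_arm:
  increments:
    - {"tx": 0, "ty": 0, "tz": 0.2, "rx": 0, "ry": 0, "rz": 0, "gripper": -1}
    - {"tx": 0, "ty": 0, "tz": 0, "rx": 0, "ry": 0, "rz": 0, "gripper": -1}
    - {"tx": 0, "ty": 0, "tz": 0, "rx": 0, "ry": 0, "rz": 0, "gripper": -1}
  squeeze: 20

```text
clock: 5.3
eef_pos: [544.2, -154.0, 13.1]
tcp_rot: [-3.142, -0.0, 1.522]
contact_force: [-0.3, -0.5, -0.1]
opening: -0.0
```

```bash
python3 - <<'E'
from h import *
for _ in range(5):
    p,d=r.grab_frame('wrist'); s=r.sense(); print(np.round(s['contact_force'],1),np.round(s['eef_pos'],1))
o=np.array([547.,-93.9]); L=np.array([.0464,.9989])
cv2.imwrite('pics/w2.png',p[:,:,::-1])
# strip depth near front of bookend and beside
for y in (20,35):
  for x in (-35,-30,30,35,50,-50):
    P=o+L*y+np.array([L[1],-L[0]])*x
    u,v=proj('wrist',[*P,15],s); 
    if 0<u<639 and 0<v<479 and d[int(v),int(u)]>0: print(x,y,np.round(at_depth('wrist',v,u,d[int(v),int(u)],s)[2],1))
E
```

```text
[ 0.  -0.3 -0.1] [ 544.2 -154.    13.1]
[ 0.3 -0.4 -0.4] [ 544.2 -154.    13.1]
[-0.3 -0.2 -0.9] [ 544.2 -154.    13.1]
[-0.  -0.4  0.3] [ 544.2 -154.    13.1]
[-0.1 -0.2  0.2] [ 544.2 -154.    13.1]
-35 20 23.2
-30 20 22.8
30 20 22.8
35 20 22.3
50 20 18.8
-50 20 9.5
-35 35 22.7
-30 35 22.3
30 35 24.1
35 35 22.6
50 35 18.0
-50 35 11.9
```

View pics/w2.png

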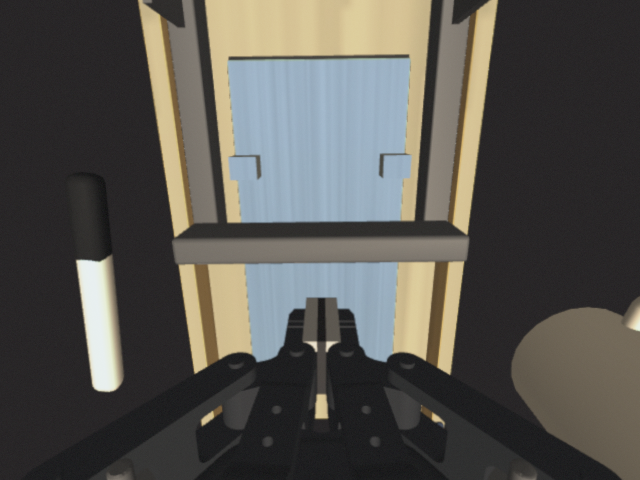

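```bash
python3 - <<'E'
from h import *
s=r.sense(); p,d=r.grab_frame('wrist'); print(proj('wrist',s['eef_pos'],s)); print(r.camera_model('wrist')['hand_eye'])
R=Ro.from_euler('xyz',s['tcp_rot']).as_matrix()
for v in range(270,350,8):
  print(v,d[v,312],[np.round(R.T@(at_depth('wrist',v,u,d[v,u],s)-s['eef_pos']),1) for u in (312,321,333)])
pp,dd=r.grab_frame('side'); cv2.imwrite('pics/s2.png',cv2.resize(pp[130:300,150:370,::-1],None,fx=3.4,fy=3.4,interpolation=2))
E
```

```text
(np.float64(322.046112741752), np.float64(281.2506447139402))
[[-3.12963346e-04 -9.49142467e-01 -3.14846756e-01  8.11131952e+01]
 [ 9.99999910e-01 -3.87550088e-04  1.74297265e-04 -5.69939702e-01]
 [-2.87451824e-04 -3.14846673e-01  9.49142502e-01 -1.80309755e+02]
 [ 0.00000000e+00  0.00000000e+00  0.00000000e+00  1.00000000e+00]]
270 183.85463 [array([10.8, -5.3, -9.9]), array([ 11. ,  -0.6, -10.4]), array([10.3,  5.7, -8.6])]
278 185.40678 [array([ 6.3, -5.3, -9.8]), array([ 5.7, -0.6, -8.5]), array([ 5.9,  5.7, -9.1])]
286 186.9857 [array([ 1.6, -5.3, -9.7]), array([ 1.7, -0.6, -9.9]), array([  1.8,   5.7, -10. ])]
294 187.64293 [array([ -2.7,  -5.4, -10.4]), array([-3.2, -0.6, -9.5]), array([-2.9,  5.8, -9.9])]
302 147.74794 [array([ 12. ,  -4.3, -47.6]), array([ 11.6,  -0.6, -46.9]), array([ 11.4,   4.5, -46.5])]
310 142.40132 [array([ 11.4,  -4.2, -53.4]), array([ 11.8,  -0.6, -54.2]), array([ 11.3,   4.3, -53.3])]
318 136.51544 [array([ 11.4,  -4.1, -59.6]), array([ 11.4,  -0.6, -59.7]), array([ 11.4,   4. , -59.7])]
326 130.97345 [array([ 11.4,  -3.9, -65.4]), array([ 11.4,  -0.6, -65.4]), array([ 11. ,   3.9, -64.8])]
334 125.736755 [array([ 11.5,  -3.8, -70.9]), array([ 12. ,  -0.6, -71.7]), array([ 11.5,   3.7, -70.9])]
342 122.05512 [array([ 10.9,  -3.7, -75. ]), array([ 11.3,  -0.6, -75.6]), array([ 10.8,   3.6, -74.9])]
```

View pics/s2.png

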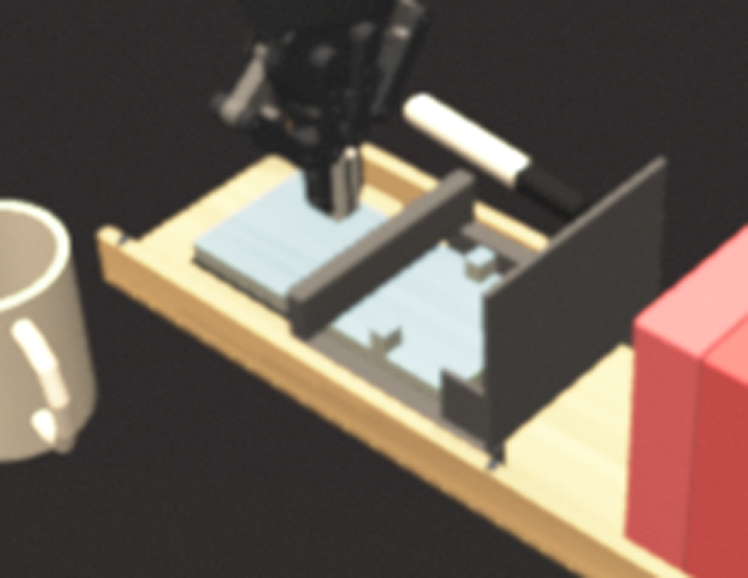

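```bash
python3 - <<'E'
from h import *
s=r.sense(); R=Ro.from_euler('xyz',s['tcp_rot']).as_matrix()
for z in (0,-10,-20,-45):
  u,v=proj('side',s['eef_pos']+R@[0,0,z]); print(z,np.round([(u-150)*3.4,(v-130)*3.4]))
pp,d=r.grab_frame('side')
C=[]
for v in range(160,200):
  for u in range(236,260):
    X=R.T@(at_depth('side',v,u,d[v,u])-s['eef_pos'])
    if d[v,u]>0 and abs(X[0])<25 and abs(X[1])<25 and X[2]<-14: C.append([v,u,*X])
C=np.array(C); print(np.round(C[np.argsort(-C[:,4])][:12],1)); print(C[:,2:].min(0),C[:,2:].max(0))
E
```

```text
0 [339. 266.]
-10 [337. 251.]
-20 [336. 235.]
-45 [333. 196.]
[[191.  242.   -8.7   6.2 -37. ]
 [194.  248.    6.6   7.2 -39.1]
 [193.  247.    3.6   6.5 -39.2]
 [193.  246.    2.5   7.7 -39.4]
 [194.  247.    5.7   8.6 -39.5]
 [194.  250.    9.6   5.5 -39.6]
 [194.  249.    9.    7.2 -40.4]
 [191.  254.    9.9  -3.8 -40.5]
 [193.  249.    7.3   5.4 -40.5]
 [193.  248.    6.1   6.6 -40.6]
 [192.  253.   11.1  -0.3 -41.1]
 [192.  252.    9.8   0.8 -41.1]]
[ -10.64790153  -23.0632003  -118.26122687] [ 18.87978656  24.89053396 -36.99691138]
```

```bash
python3 - <<'E'
from h import *
s=r.sense(); R=Ro.from_euler('xyz',s['tcp_rot']).as_matrix(); print(s['eef_pos'],s['qpos'])
A={}
for n in ('side','top','wrist'):
  p,d=r.grab_frame(n); C=[]
  for v in range(0,480,1):
    for u in range(0,640,1):
      if d[v,u]>0:
        if n!='wrist' and not (60<v<330 and 150<u<480): continue
        X=R.T@(at_depth(n,v,u,d[v,u],s)-s['eef_pos'])
        if abs(X[0])<70 and abs(X[1])<75 and X[2]<-20: C.append(X)
  C=np.array(C); print(n,len(C))
  for z in range(-25,-180,-10):
    k=C[(C[:,2]>z-5)&(C[:,2]<=z+5)]
    if len(k): print(z,len(k),np.round(np.percentile(k[:,:2],[2,50,98],axis=0)).tolist())
E
```

```text
[ 544.17278581 -153.95955294   13.09549982] [-2.78371425e-01  4.92662065e-01  1.89214394e+00  2.09827847e-06
  7.56822277e-01 -2.29450346e-01]
side 7030
-25 310 [[30.0, -57.0], [38.0, 11.0], [68.0, 63.0]]
-35 320 [[26.0, -59.0], [38.0, 9.0], [40.0, 63.0]]
-45 366 [[5.0, -57.0], [32.0, 4.0], [39.0, 60.0]]
-55 89 [[-6.0, -12.0], [7.0, 8.0], [12.0, 15.0]]
-65 85 [[-6.0, -12.0], [7.0, 7.0], [12.0, 16.0]]
-75 57 [[4.0, -8.0], [9.0, 4.0], [13.0, 15.0]]
-85 146 [[-6.0, -31.0], [11.0, 3.0], [14.0, 33.0]]
-95 170 [[-10.0, -39.0], [12.0, 11.0], [14.0, 40.0]]
-105 240 [[-12.0, -44.0], [12.0, 9.0], [18.0, 48.0]]
-115 238 [[0.0, -53.0], [13.0, -3.0], [18.0, 57.0]]
-125 339 [[-8.0, -57.0], [11.0, 18.0], [19.0, 62.0]]
-135 324 [[-7.0, -54.0], [11.0, 23.0], [21.0, 61.0]]
-145 264 [[-5.0, -34.0], [12.0, 19.0], [21.0, 43.0]]
-155 122 [[-7.0, 12.0], [10.0, 36.0], [13.0, 41.0]]
-165 125 [[-11.0, -8.0], [13.0, 34.0], [37.0, 39.0]]
-175 282 [[-15.0, -19.0], [28.0, 27.0], [39.0, 38.0]]
top 3771
-25 161 [[38.0, -60.0], [40.0, -7.0], [69.0, 55.0]]
-35 94 [[31.0, -57.0], [39.0, 3.0], [40.0, 58.0]]
-45 543 [[1
[... 495 characters left out ...]
]]
-175 56 [[26.0, -26.0], [35.0, -9.0], [37.0, 24.0]]
wrist 65247
-25 2802 [[38.0, -57.0], [39.0, -1.0], [69.0, 55.0]]
-35 2200 [[28.0, -59.0], [38.0, 0.0], [39.0, 57.0]]
-45 7908 [[8.0, -59.0], [33.0, -1.0], [38.0, 58.0]]
-55 838 [[7.0, -13.0], [8.0, -1.0], [12.0, 13.0]]
-65 1018 [[7.0, -13.0], [8.0, -1.0], [12.0, 13.0]]
-75 1217 [[-10.0, -14.0], [10.0, -1.0], [13.0, 12.0]]
-85 3841 [[-8.0, -32.0], [12.0, -2.0], [14.0, 31.0]]
-95 8976 [[-8.0, -38.0], [10.0, -3.0], [13.0, 37.0]]
-105 9301 [[-8.0, -46.0], [12.0, -4.0], [18.0, 45.0]]
-115 14776 [[-3.0, -54.0], [12.0, -1.0], [18.0, 53.0]]
-125 11380 [[10.0, -58.0], [13.0, -1.0], [19.0, 57.0]]
-135 990 [[19.0, -18.0], [20.0, 6.0], [21.0, 17.0]]
```

Both cameras and the missing contact force agree that the fingers end about 41 mm above the reported TCP. The tip is really at z ≈ 54, still above the strip. I'll carry on down, using force and camera rather than the reported z.

Call:
move_arm:
  increments:
    - {"tx": 0, "ty": 0, "tz": 0.8, "rx": 0, "ry": 0, "rz": 0, "gripper": -1}
    - {"tx": 0, "ty": 0, "tz": 0.8, "rx": 0, "ry": 0, "rz": 0, "gripper": -1}
    - {"tx": 0, "ty": 0, "tz": 0.8, "rx": 0, "ry": 0, "rz": 0, "gripper": -1}
    - {"tx": 0, "ty": 0, "tz": 0, "rx": 0, "ry": 0, "rz": 0, "gripper": -1}
    - {"tx": 0, "ty": 0, "tz": 0, "rx": 0, "ry": 0, "rz": 0, "gripper": -1}
  squeeze: 20

```text
clock: 6.35
eef_pos: [543.8, -153.9, -11.5]
tcp_rot: [-3.141, -0.0, 1.522]
contact_force: [0.1, -0.7, -0.4]
opening: -0.001
```

Call:
move_arm:
  increments:
    - {"tx": 0, "ty": 0, "tz": 0.4, "rx": 0, "ry": 0, "rz": 0, "gripper": -1}
    - {"tx": 0, "ty": 0, "tz": 0.4, "rx": 0, "ry": 0, "rz": 0, "gripper": -1}
    - {"tx": 0, "ty": 0, "tz": 0.2, "rx": 0, "ry": 0, "rz": 0, "gripper": -1}
    - {"tx": 0, "ty": 0, "tz": 0, "rx": 0, "ry": 0, "rz": 0, "gripper": -1}
    - {"tx": 0, "ty": 0, "tz": 0, "rx": 0, "ry": 0, "rz": 0, "gripper": -1}
  squeeze: 20

```text
clock: 6.85
eef_pos: [544.5, -154.1, -20.7]
tcp_rot: [3.141, 0.0, 1.522]
contact_force: [1.3, -0.7, 2.0]
opening: -0.001
```

```bash
cat > chk.py <<'E'
from h import *
o=np.array([547.,-93.9]); L=np.array([.0464,.9989]); ex=np.array([L[1],-L[0]])
def rail(p): q=np.asarray(p)[:2]-o; return np.round([q@ex,q@L,p[2]],1)
F=[]
for _ in range(5): p,d=r.grab_frame('wrist'); s=r.sense(); F.append(s['contact_force'])
R=Ro.from_euler('xyz',s['tcp_rot']).as_matrix()
print('F',np.round(np.mean(F,0),1),'tcp',rail(s['eef_pos']),s['clock'])
P=np.array([at_depth('wrist',v,u,d[v,u],s) for v in range(0,480,2) for u in range(120,520,2) if d[v,u]>0])
q=P[:,:2]-o; Q=np.c_[q@ex,q@L,P[:,2]]
T=np.array([R.T@(x-s['eef_pos']) for x in P])
f=(abs(T[:,1])<14)&(T[:,0]<16)&(T[:,0]>5)&(T[:,2]<-38); 
k=(abs(Q[:,0])<38)&(Q[:,1]>20)&(Q[:,1]<45)&(Q[:,2]<35); print('strip z',np.median(Q[k,2]),k.sum())
k=(abs(Q[:,0])>15)&(abs(Q[:,0])<27)&(Q[:,1]>-122)&(Q[:,1]<50)&(Q[:,2]<30); print('strip z all',np.median(Q[k,2]),k.sum())
k=(abs(Q[:,0])<60)&(abs(Q[:,0])>16)&(Q[:,2]>50)&(Q[:,2]<62)&(Q[:,1]<60)&(Q[:,1]>-60); print('bar top y',np.percentile(Q[k,1],[3,50,97]),k.sum())
cv2.imwrite('pics/w_%.2f.png'%s['clock'],p[:,:,::-1])
E
python3 chk.py
```

```text
F [ 1.  -0.2  2. ] tcp [  0.3 -60.2 -20.7] 7.1
strip z 16.933894239173668 3696
strip z all 16.91241694055728 3765
bar top y [-32.9647185  -26.27227683 -21.25679612] 2537
```

Call:
move_arm:
  increments:
    - {"tx": 0, "ty": 0, "tz": 0.3, "rx": 0, "ry": 0, "rz": 0, "gripper": -1}
    - {"tx": 0, "ty": 0, "tz": 0.2, "rx": 0, "ry": 0, "rz": 0, "gripper": -1}
    - {"tx": 0, "ty": 0, "tz": 0.05, "rx": 0, "ry": 0, "rz": 0, "gripper": -1}
    - {"tx": 0, "ty": 0, "tz": 0, "rx": 0, "ry": 0, "rz": 0, "gripper": -1}
    - {"tx": 0, "ty": 0, "tz": 0, "rx": 0, "ry": 0, "rz": 0, "gripper": -1}
  squeeze: 20

```text
clock: 7.6
eef_pos: [544.3, -154.0, -26.4]
tcp_rot: [3.141, 0.0, 1.522]
contact_force: [1.8, -1.5, 1.9]
opening: -0.002
```

```bash
python3 chk.py
```

```text
F [ 1.8 -0.4  2.8] tcp [  0.1 -60.1 -26.4] 7.85
strip z 11.290838321140257 3743
strip z all 11.278528586847926 3755
bar top y [-52.59223005 -26.77896716 -21.27511941] 3006
```

Call:
move_arm:
  increments:
    - {"tx": 0.5, "ty": 0, "tz": 0, "rx": 0, "ry": 0, "rz": 0, "gripper": -1}
    - {"tx": 0.5, "ty": 0, "tz": 0, "rx": 0, "ry": 0, "rz": 0, "gripper": -1}
    - {"tx": 0.5, "ty": 0, "tz": 0, "rx": 0, "ry": 0, "rz": 0, "gripper": -1}
    - {"tx": 0.4, "ty": 0, "tz": 0, "rx": 0, "ry": 0, "rz": 0, "gripper": -1}
    - {"tx": 0.4, "ty": 0, "tz": 0, "rx": 0, "ry": 0, "rz": 0, "gripper": -1}
    - {"tx": 0.4, "ty": 0, "tz": 0, "rx": 0, "ry": 0, "rz": 0, "gripper": -1}
    - {"tx": 0, "ty": 0, "tz": 0, "rx": 0, "ry": 0, "rz": 0, "gripper": -1}
    - {"tx": 0, "ty": 0, "tz": 0, "rx": 0, "ry": 0, "rz": 0, "gripper": -1}
  squeeze: 20

```text
clock: 8.65
eef_pos: [545.4, -126.3, -26.5]
tcp_rot: [-3.141, -0.001, 1.522]
contact_force: [-0.2, 1.4, 2.8]
opening: -0.0
```

```bash
python3 chk.py
```

```text
F [-0.1  1.4  2.8] tcp [ -0.1 -32.9 -26.4] 8.9
strip z 11.159213772965899 3073
strip z all 11.173493062083054 2427
bar top y [-25.50690842 -11.58761955  -6.40877719] 2844
```

Call:
move_arm:
  increments:
    - {"tx": 0.4, "ty": 0, "tz": 0, "rx": 0, "ry": 0, "rz": 0, "gripper": -1}
    - {"tx": 0.4, "ty": 0, "tz": 0, "rx": 0, "ry": 0, "rz": 0, "gripper": -1}
    - {"tx": 0.4, "ty": 0, "tz": 0, "rx": 0, "ry": 0, "rz": 0, "gripper": -1}
    - {"tx": 0.4, "ty": 0, "tz": 0, "rx": 0, "ry": 0, "rz": 0, "gripper": -1}
    - {"tx": 0.3, "ty": 0, "tz": 0, "rx": 0, "ry": 0, "rz": 0, "gripper": -1}
    - {"tx": 0, "ty": 0, "tz": 0, "rx": 0, "ry": 0, "rz": 0, "gripper": -1}
    - {"tx": 0, "ty": 0, "tz": 0, "rx": 0, "ry": 0, "rz": 0, "gripper": -1}
  squeeze: 20

```text
clock: 9.6
eef_pos: [546.5, -107.6, -26.4]
tcp_rot: [3.141, -0.0, 1.522]
contact_force: [-0.2, -0.0, 3.2]
opening: -0.002
```

```bash
python3 chk.py
```

```text
F [0.8 1.3 3. ] tcp [  0.1 -13.9 -26.4] 9.85
strip z 11.195673757857719 2730
strip z all 11.221547191722493 1648
bar top y [-6.53554425  7.15076579 12.28324623] 2846
```

Call:
move_arm:
  increments:
    - {"tx": 0.4, "ty": 0, "tz": 0, "rx": 0, "ry": 0, "rz": 0, "gripper": -1}
    - {"tx": 0.4, "ty": 0, "tz": 0, "rx": 0, "ry": 0, "rz": 0, "gripper": -1}
    - {"tx": 0.4, "ty": 0, "tz": 0, "rx": 0, "ry": 0, "rz": 0, "gripper": -1}
    - {"tx": 0.4, "ty": 0, "tz": 0, "rx": 0, "ry": 0, "rz": 0, "gripper": -1}
    - {"tx": 0.4, "ty": 0, "tz": 0, "rx": 0, "ry": 0, "rz": 0, "gripper": -1}
    - {"tx": 0, "ty": 0, "tz": 0, "rx": 0, "ry": 0, "rz": 0, "gripper": -1}
    - {"tx": 0, "ty": 0, "tz": 0, "rx": 0, "ry": 0, "rz": 0, "gripper": -1}
  squeeze: 20

```text
clock: 10.55
eef_pos: [547.4, -87.9, -26.4]
tcp_rot: [-3.142, -0.0, 1.522]
contact_force: [-0.3, -0.1, 3.1]
opening: 0.001
```

```bash
python3 chk.py
```

```text
F [ 0.4 -0.1  3.2] tcp [  0.1   6.  -26.4] 10.8
strip z 11.324509379679284 2357
strip z all 11.14389085417531 948
bar top y [13.30150285 26.94846815 32.03718707] 2816
```

The bookend origin is at y ≈ 27 with the catch held down. I'll back off slightly, lift and check.

Call:
move_arm:
  increments:
    - {"tx": -0.3, "ty": 0, "tz": 0, "rx": 0, "ry": 0, "rz": 0, "gripper": -1}
    - {"tx": -0.3, "ty": 0, "tz": 0, "rx": 0, "ry": 0, "rz": 0, "gripper": -1}
    - {"tx": 0, "ty": 0, "tz": -0.5, "rx": 0, "ry": 0, "rz": 0, "gripper": -1}
    - {"tx": 0, "ty": 0, "tz": -1, "rx": 0, "ry": 0, "rz": 0, "gripper": -1}
    - {"tx": 0, "ty": 0, "tz": -3, "rx": 0, "ry": 0, "rz": 0, "gripper": -1}
    - {"tx": 0, "ty": 0, "tz": -4, "rx": 0, "ry": 0, "rz": 0, "gripper": -1}
    - {"tx": 0, "ty": 0, "tz": -4, "rx": 0, "ry": 0, "rz": 0, "gripper": -1}
    - {"tx": 0, "ty": 0, "tz": -4, "rx": 0, "ry": 0, "rz": 0, "gripper": -1}
    - {"tx": 0, "ty": 0, "tz": 0, "rx": 0, "ry": 0, "rz": 0, "gripper": -1}
    - {"tx": 0, "ty": 0, "tz": 0, "rx": 0, "ry": 0, "rz": 0, "gripper": -1}
  squeeze: 20

```text
clock: 11.8
eef_pos: [547.5, -94.2, 139.9]
tcp_rot: [3.139, 0.0, 1.522]
contact_force: [-0.2, 0.3, -0.5]
opening: 0.001
```

```bash
python3 chk.py; python3 - <<'E'
from h import *
p,d=r.grab_frame('side'); cv2.imwrite('pics/s3.png',cv2.resize(p[130:330,110:450,::-1],None,fx=2.3,fy=2.3,interpolation=2))
E
```

```text
F [-0.1 -0.  -0.3] tcp [ -0.9  -0.  137.2] 12.05
strip z 22.56526506278834 453
strip z all 22.50251455198469 829
bar top y [20.06008153 26.50052878 31.97004957] 479
```

View pics/s3.png

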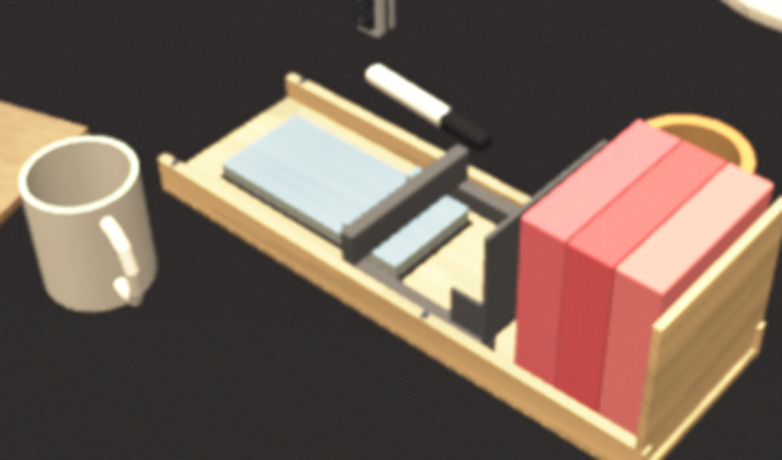

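```bash
python3 -c "
from rig import r
print(r.sign_off())"
```

```text
the job is handed in; nothing more can be done
None
```

The bookend is pushed past the catch, the catch has sprung up behind its crossbar, and I handed the job in at about 12 s. No verdict is reported, so the results below are my own last checks.

**What I did:** With the gripper shut, I pressed the catch strip down behind the crossbar until the force read about 3 N. Keeping it down, I slid the bookend along the lane from y ≈ −27 to y ≈ 27 mm, then backed off 6 mm and lifted clear. I stopped once with the bookend at y ≈ 7, above the teeth, and the catch was still about 11.7 mm down.

**Last checks:**

| Check | Reading | Needed |
|---|---|---|
| Bookend y in the rail frame | about 26.5 mm | above 15.5 mm |
| Strip height | 22.5 mm, against 22.8–23.7 mm measured before pressing | catch within 2 mm of up |
| Force on the tool | about 0 N, arm clear above the rail | touching nothing |

In the side picture the bookend looks flat and the box sets are standing. The mug, tape roll and marker look unmoved; I did not measure their positions.

**What disagreed:** The closed fingers end about 41 mm short of the reported TCP. Both cameras showed this, and no contact force appeared at the reported height. I set the press depth from the contact force and the measured strip height instead of the reported height. The strip also read 0.3–1.7 mm lower than the 24 mm in the text, which is within the camera calibration error. I went by the change in its height.

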